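# Press the display lens into a calculator case front

## Robot

A 6-joint arm with a two-finger parallel gripper is mounted at the origin on the work surface. World frame = base frame: x ahead of the robot, y to its left, z up, the work surface at z = 0. Lengths are in mm, angles in rad, forces in N, time in s.
With the tool pointing down it reaches from about 275 to 750 mm from the base axis. Payload 10.2 kg.
Tool frame: the origin (TCP) lies at the very end of the fingers, on their centre line; the grasp point (between the pads) lies 19 mm behind it (ctrl.hold_point_z is the distance from the TCP to the grasp point, in mm); z points along the fingers, y is the direction in which the jaws open and shut (so a half turn about z gives the same grasp; the last joint's range is limited). The gripper opens to 85 mm and grips with 20 to 120 N. Pads are 22 mm wide; open, the fingers measure 114 mm over their backs; the gripper's body (76 mm by 85 mm) begins 54 mm behind the grasp point. The pads swing forward as they close: fully open they stand 13 mm farther back than shut.
Start: joints at [1.036, 0.313, 1.498, -0, 1.331, -0.223], TCP at [161.068, 499.688, 206.194] pointing down, gripper open.
Joint ranges: [-2.94, 2.94], [-0.97, 2.17], [0.19, 2.56], [-1.23, 4.37], [0.02, 3.11], [-2.88, 2.88]. Speed limits (rad/s): [2.39, 2.39, 3.01, 3.14, 3.14, 3.14].

## Interface

Orientations are given as a unit quaternion [w, x, y, z].
In Python, from rig import readout, cams, workorder, spotter, ctrl gives the robot as it stands.
- The arm moves only by the tool step_arm, never from a script. Its argument "plan" is text: rows parted by semicolons, each of 5 numbers parted by spaces: the shift along the tool's x, y, z in cm, then the turn about the tool's z in degrees, then the opening in per cent of the stroke, from 0 (shut) to 100 (fully open). In form: x y z twist gripper; .... A call has 1 to 10 rows; each row is the pose to reach, as a shift and turn from the pose commanded when the call began, along the tool's axes at that moment; what a row does not reach only later rows make up. A row lasts 1/10 s, in which the tool goes at most 50 mm and 8.59 degrees, less where a joint would pass 70% of its speed; a pose out of reach is approached as far as the arm can. A call with a gripper value outside its range is refused whole. The fingers move at their own pace and stop on an object; "grip_force" is the grip in N (left out, the last holds). Time passes only in rows, so rows that repeat a pose let the fingers close. It gives the time, the measured TCP pose, the force and the opening at its end, in the units of the state.
- readout.sense(): the state, without advancing time (a new reading comes with each control period).
- cams.capture(name): name is "scene" or "top" or "wrist"; returns (picture, depth): 420x560x3 uint8, red, green, blue; 420x560 float32, mm along the optical axis (not along the pixel's ray), 0 where there is no reading.
- cams.camera_info(name): a dict with "vfov" (degrees; the focal length in pixels is half the picture's height over the tangent of half this angle, whatever the lens; pixels are square), "cx", "cy" (the principal point, pixels), "k1" (the pictures are not rectified: a ray, as slopes to the right and down, at radius r is drawn at 1 + k1 r^2 times it, then the intrinsics apply), "rvec" (rotation vector, rad) and "tvec" (3), from world to camera coordinates, as OpenCV has them. Camera axes: x right, y down, z forward; pixel columns grow to the right and rows downward; lengths in mm; the calibration is good to about 2 mm. A picture is of the moment at which its call begins: read the wrist's pose just before it. camera_info takes no time and is no camera call; for the wrist camera it gives the pose at the moment of the call.
- workorder.finish_job(): hands the job in, once; it reports no verdict.
Trained networks look in the newest picture that a camera, given by its name, has taken for a name from the list of things; names that differ only in an ending like _2 or _b are one class to them, and where a whole thing is asked for, a point or a joint stands for the part that bears it (a point fixed in the world has none). Each returns a list of dicts, best first, with "conf" (0 to 1); they miss things now and then, are a little off and sometimes report something else, mostly with a low value. They report only what shows in the picture. A call takes as long as a camera call.
- spotter.regions_of(camera, target): "pixels" (420x560 bool, what is visible of it) and "extent" ([centre column, centre row, width, height] in pixels, round what is visible of it).
The state is a dict: "time_s": time; "joints": joint angles; "dq": joint speeds; "tau": joint torques, N m; "eef_pos": TCP position; "ee_rot": TCP orientation; "force": force on the tool from outside, world axes, zero at the start; "wrist_torque": the same for the moment, N m; "grip_width": opening from 0.0 (shut) to 1.0 (fully open).
Only numpy, scipy, OpenCV 4.12 (cv2) and the standard library are available. Lean on these libraries where they do the work, as an engineer would, in place of code of your own. Each camera call takes 0.05 s, during which the arm holds its last target. There are 200 camera calls.

## Task

Press the smoky display lens home in the white case front on the bench lever press. With the safety catch still on, push the nest slide in by its knob until it is fully home against its stop under the ram; only then flip the safety catch right over towards you, pull the hand lever down firmly until the lens is pressed fully home, and hold it there: the cement needs the pressure, so finish with the lever still held down in the gripper's grasp or under its push. Leave everything else on the bench as it lies.

Things in the scene. Friction and masses are not known exactly. Their poses are not given: they have to be found in the camera images.
- press: Grey C-frame bench lever press fixed to the table. Origin on the table under the vertical ram's axis; +x points to its back, -x to the operator, +y to the operator's left; stands turned up to 0.25 rad. Head: x -35 to +130, y -30 to +30, z 120 to 200 mm. Slide bed across it: x -60 to +60, y -140 to +170 mm, 42 mm high; an end stop at its -y end is 54 mm high.
- slide (a joint): Nest slide along the press's y: 0 = fully home against its stop, lens under the ram; positive = metres drawn out to +y. Starts 0.075 to 0.12 out (0.125 at most). About 3 N of friction; stays where it is left. It carries the white case front (80 x 148 mm), pinned by a small shut toggle clamp at its outer end.
- slide_knob (a point): Centre of the slide's black upright round knob: 22 mm diameter from 14 mm below to 14 mm above this point, top 18 mm above it; 68 mm above the table, at the slide's outer end, press x = -28, y = 140 mm plus the slide's value. The slide plate's top is 30 mm below. The clamp's handle lies 46 mm towards +x and 20 mm or more towards -y, up to 86 mm above the table.
- catch (a joint): Safety catch on top of the head, a steel pawl with an upright thumb tab: 0 = on (a tooth of the lever's hub runs against its nose, so the lever moves only about 0.05 rad); grows as the tab is flipped towards the operator (press -x); 1.75 = right over. Needs under 2 N at the tab; beyond about 0.7 it falls over by itself, below 0.4 it falls back. Do not load the lever while flipping.
- catch_tab (a point): Middle of the rolled top of the catch's thumb tab (tab 26 mm wide in y, 8 mm thick, its top 12 mm thick, ending 6 mm above this point). Upright with the catch on: 51 mm above the catch's hinge, 265 mm above the table. Behind it (press +x) the space over the head is free, but for a round oil cap 225 mm high at press x = 69 to 101 mm.
- catch_hinge (a point): Point on the catch's hinge axis below the tab (axis along press y), 214 mm above the table, fixed to the press at x = -20, y = -1.5 mm.
- lever (a joint): Hand lever on the right (-y) of the press: 0 = up, 50 degrees above level, held by a return spring; grows as the grip is pulled forward and down. The ram comes down 22 mm per rad, meets the lens at about 0.73; the lens is home and the lever stops at about 0.91 (it gives 0.04 more). The pull is 4 to 7 N, 2 N more to push the lens in; press about 5 N more at the stop. Springs up when let go.
- lever_grip_center (a point): Middle of the lever's crosswise grip: black revolving sleeve, 22 mm diameter (26 mm at its end collars), 96 mm long along the press's y axis, 160 mm from the lever's hinge axis. At the start it is 283 mm above the table. The lever's bar joins it at its inner (+y) end, 59 mm from this point.
- lever_hinge (a point): Point on the lever's hinge axis (along press y), level in y with the middle of the grip, 160 mm above the table, fixed to the press at x = 30, y = -114 mm. The grip turns about it in the press's x-z plane.
- lens (a joint): Smoky dark lens plate (64 x 24 x 6 mm) in the window of the case front on the slide: 0 = standing 4 mm proud, 0.004 = pressed fully home, flush. It takes about 14 N to push in and stays where it is pushed.
- lens_top (a point): Centre of the lens's upper face: 60 mm above the table when proud, 56 mm when flush.
- ram: Square steel ram with a rubber-faced pad, 56 x 18 mm, that comes down on the lens as the lever is pulled. Origin at the centre of the pad's lower face, 76 mm above the table at the start.
- board0: Stack of three green circuit boards, 100 x 74 mm, 8 mm each, right of the press: lowest board (origin at the centre of its underside). To be left alone.
- board1: Middle board of the stack. To be left alone.
- board2: Top board of the stack. To be left alone.
- foot_bracket: Loose L-shaped aluminium foot bracket, 30 x 70 mm, 31 mm high, in front of the press. To be left alone.
- spare_lens: Loose spare smoky lens, 64 x 24 x 6 mm, lying in front of the press. To be left alone.
- spare_case: Loose white case front, 80 x 148 x 18 mm, left in front. To be left alone.
- screwdriver: Loose screwdriver lying right in front. To be left alone.
- tape_roll: Roll of tape, 84 mm across, 24 mm high, left behind the slide. To be left alone.

How it is judged:
By the outcome, as a careful person would: the job done as asked, in the order asked, and still so for the second after the job is handed in, while the arm keeps its last pose, push and grip.
It also fails if it takes over 70 s, if anything falls off the work surface, if the arm or the gripper's body presses on something with over 40 N, if the wrist force passes 120 N, or if a joint passes its speed limit or range.

## Working session

There is one attempt and no reset: what is moved stays moved. The work goes in short steps, Python scripts to look and compute and a tool call to move; the robot and the scene stay as the last step left them, time stands still between calls to the robot, and variables do not carry over. Pictures are saved under pics/ and viewed, about 8 in all and at most 12, crops included, and the job is handed in when it is done.

Besides the shell and the picture viewer there is one more tool, called by a JSON object that holds its "op" and its "data". step_arm: Moves the arm, as the interface text tells. Its arguments: {"type":"object","properties":{"plan":{"type":"string"},"grip_force":{"type":"number"}},"required":["plan"]}

```bash
ls; mkdir -p pics
cat > h.py <<'E'
import numpy as np, cv2
from scipy.spatial.transform import Rotation as R
from rig import readout, cams, workorder, spotter, ctrl
def K(i): 
    f=210/np.tan(np.radians(i["vfov"])/2); return f
def unproj(i,u,v,d):
    f=K(i); x=(np.asarray(u,float)-i["cx"])/f; y=(np.asarray(v,float)-i["cy"])/f
    xu,yu=x.copy(),y.copy()
    for _ in range(15):
        s=1+i["k1"]*(xu**2+yu**2); xu,yu=x/s,y/s
    p=np.stack([xu*d,yu*d,d+0*xu],-1)
    return (p-np.ravel(i["tvec"]))@R.from_rotvec(np.ravel(i["rvec"])).as_matrix()
def proj(i,P):
    p=np.atleast_2d(P)@R.from_rotvec(np.ravel(i["rvec"])).as_matrix().T+np.ravel(i["tvec"])
    x,y=p[:,0]/p[:,2],p[:,1]/p[:,2]; s=1+i["k1"]*(x*x+y*y)
    return np.stack([K(i)*x*s+i["cx"],K(i)*y*s+i["cy"]],-1)
def save(n,im): cv2.imwrite("pics/"+n,im[:,:,::-1])
E
python3 - <<'E'
from h import *
s=readout.sense(); print({k:np.round(v,3) for k,v in s.items()})
ims=[]
for c in ("scene","top"):
    im,d=cams.capture(c); i=cams.camera_info(c); save(c+"0.png",im); np.savez(c+"0.npz",im=im,d=d)
    print(c,i)
    for t in ("press","slide_knob","catch_tab","lever_grip_center","lens_top","tape_roll","board2"):
        for r in spotter.regions_of(c,t)[:2]:
            m=r["pixels"]&(d>0); v,u=np.nonzero(m)
            if len(u)==0: continue
            P=unproj(i,u,v,d[v,u]); print(t,round(r["conf"],2),np.round(r["extent"]),len(u),np.round(np.median(P,0)),np.round(P.min(0)),np.round(P.max(0)))
E
```

```text
pics
{'time_s': np.float64(0.0), 'joints': array([ 1.036,  0.313,  1.498, -0.   ,  1.331, -0.223]), 'dq': array([-0.002, -0.   , -0.001,  0.001, -0.001, -0.   ]), 'tau': array([-1.0000e-03, -4.1227e+01, -2.5974e+01, -0.0000e+00,  4.0000e-03,
       -0.0000e+00]), 'eef_pos': array([160.922, 499.428, 205.647]), 'ee_rot': array([-0.   ,  0.155,  0.988, -0.001]), 'force': array([0.117, 0.464, 0.042]), 'wrist_torque': array([-0.025, -0.001,  0.013]), 'grip_width': np.float64(1.005)}
scene {'vfov': 52.599152095539196, 'cx': 273.4107447945968, 'cy': 208.858130223551, 'k1': -0.059698255281619345, 'rvec': array([ 1.53972626,  1.89431299, -0.85808435]), 'tvec': array([  84.2866115 , -173.17259149, 1760.26879252])}
press 0.77 [291. 248. 145. 126.] 7092 [625.  64.  56.] [ 167. -169.   -3.] [753. 302. 297.]
slide_knob 0.8 [328. 270.  77.  37.] 2003 [591. 196.  51.] [507.  77.  -3.] [643. 312.  90.]
slide_knob 0.47 [192. 283.  36.  30.] 658 [ 689. -200.   19.] [ 626. -240.   -1.] [ 740. -161.   28.]
catch_tab 0.79 [272. 219.  19.  24.] 220 [588.  36. 238.] [370. -39.   3.] [629.  52. 273.]
catch_t
[... 848 characters left out ...]
 56.] [ 504. -186.   -4.] [738. 304. 301.]
slide_knob 0.95 [243. 205. 104.  48.] 2921 [568. 176.  49.] [501.  17.   0.] [642. 307. 132.]
catch_tab 0.84 [291. 179.  28.  19.] 275 [584.  29. 221.] [573.  -4. 166.] [632.  56. 277.]
lever_grip_center 0.66 [327. 178.  70.  41.] 549 [550. -58. 291.] [ 530. -133.   23.] [658.  19. 301.]
lens_top 0.48 [247. 200.   9.  25.] 183 [580. 151.  62.] [547. 134.  52.] [613. 166.  69.]
tape_roll 0.65 [176. 174.  32.  31.] 303 [669. 369.  24.] [635. 327.   1.] [716. 410.  36.]
board2 0.95 [363. 168.  31.  34.] 732 [ 684. -202.   20.] [ 569. -240.    4.] [ 733. -123.  292.]
board2 0.5 [241. 247.  23.  15.] 286 [449. 166.   5.] [432. 131.  -2.] [461. 202.  37.]
```

Run:
```python
from h import *
a=np.load("top0.npz"); b=np.load("scene0.npz")
A=cv2.resize(a["im"][100:270,140:420],None,fx=2.8,fy=2.8,interpolation=3)
B=cv2.resize(b["im"][170:345,160:430],None,fx=2.0,fy=2.0,interpolation=3)
c=np.zeros((300+300,800,3),np.uint8)
A=cv2.resize(a["im"][110:260,150:400],(500,300),interpolation=3);B=cv2.resize(b["im"][175:340,165:430],(482,300),interpolation=3)
c[:300,:500]=A;c[300:,:482]=B; save("c0.png",c)
for n,z in (("top",a),("scene",b)):
    i=cams.camera_info(n); d=z["d"]; v,u=np.nonzero(d>0); P=unproj(i,u,v,d[v,u])
    for lo,hi in ((192,208),(38,46),(50,58),(276,305),(80,95)):
        m=(P[:,2]>lo)&(P[:,2]<hi)&(P[:,0]>450)&(P[:,0]<780)&(P[:,1]>-150)&(P[:,1]<320); Q=P[m]
        if len(Q)<10: continue
        r=cv2.minAreaRect(Q[:,:2].astype(np.float32)); print(n,lo,hi,m.sum(),np.round(Q[:,2].mean()),np.round(r[0]),np.round(r[1]),round(r[2],1))
```

```text
top 192 208 1133 201.0 [647.  39.] [169.  90.] 11.0
top 38 46 1552 41.0 [589. 104.] [122. 398.] 10.8
top 50 58 616 56.0 [623. 102.] [161. 384.] 10.0
top 276 305 466 292.0 [551. -54.] [166.  48.] 85.0
top 80 95 142 85.0 [574. 168.] [ 62. 259.] 13.6
scene 192 208 891 200.0 [656.  43.] [164.  92.] 16.3
scene 38 46 1045 41.0 [627. 110.] [197. 401.] 10.7
scene 50 58 540 55.0 [639. 109.] [177. 394.] 13.4
scene 276 305 325 288.0 [555. -78.] [ 28. 122.] 6.5
scene 80 95 164 85.0 [633. 170.] [ 59. 324.] 39.7
```

View pics/c0.png

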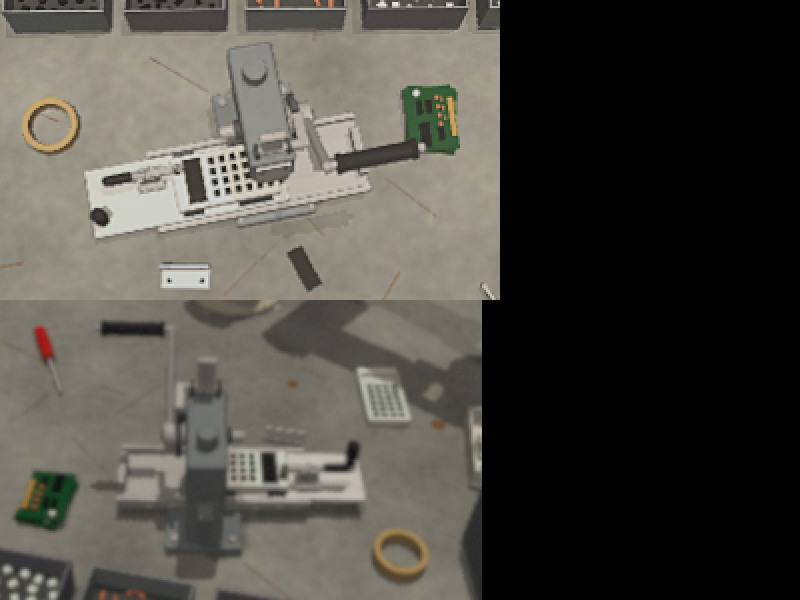

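Top view (upper half of c0): press turned about +0.18 rad. The head is at about (258,110), the knob at (98,216), the grip at (375,156) and the tape roll at (50,125). The scene view (lower half) looks from behind the press. Next I'll fit the press pose.

Run:
```python
from h import *
from scipy.optimize import differential_evolution, minimize
C=[]
for n in ("top","scene"):
    z=np.load(n+"0.npz"); i=cams.camera_info(n); d=z["d"]; v,u=np.nonzero(d>0); P=unproj(i,u,v,d[v,u])
    P=P[(P[:,0]>450)&(P[:,0]<780)&(P[:,1]>-160)&(P[:,1]<320)&(P[:,2]>30)]; C.append(P)
def rect(P,zz,tol,x0,x1,y0,y1,p):
    c,s=np.cos(p[2]),np.sin(p[2]); q=(P[:,:2]-p[:2])@np.array([[c,-s],[s,c]])
    dz=np.abs(P[:,2]-zz)
    ins=lambda m:(q[:,0]>x0-m)&(q[:,0]<x1+m)&(q[:,1]>y0-m)&(q[:,1]<y1+m)
    k=(dz<tol); near=ins(12)
    # soft membership
    dx=np.maximum.reduce([x0-q[:,0],q[:,0]-x1,y0-q[:,1],q[:,1]-y1])
    w=1/(1+np.exp(dx/1.5)); return (w[k]).sum()-2*((1-w)[k&near]).sum()-0.5*0
for idx,n in ((0,"top"),(1,"scene")):
    P=C[idx]
    def cost(p):
        g=rect(P,200,6,-35,130,-30,30,p)
        c,s=np.cos(p[2]),np.sin(p[2]); 
        # bed points must lie inside outline
        q=(P[:,:2]-p[:2])@np.array([[c,-s],[s,c]]); k=(np.abs(P[:,2]-41)<4)&(q[:,1]>-140)&(q[:,1]<165)
        o=np.maximum(0,np.abs(q[k,0])-60); g-= 0.3*np.minimum(o,6).sum()
        return -g
    r=differential_evolution(cost,[(560,660),(-20,80),(-.05,.3)],seed=1,tol=1e-6); p=r.x
    c,s=np.cos(p[2]),np.sin(p[2]); Rm=np.array([[c,-s],[s,c]])
    print(n,np.round(p,3),round(r.fun,1))
    L=lambda x,y:np.round(p[:2]+Rm@[x,y])
    print("grip",L(-72.8,-114),"tab",L(-20,-1.5),"headctr",L(47.5,0))
    q=(P[:,:2]-p[:2])@Rm
    h=np.abs(P[:,2]-200)<6; print("head pct",np.percentile(q[h],[2,98],axis=0).round())
    g=(P[:,2]>272)&(q[:,1]<-40); print("grip pts",q[g].mean(0).round(1),P[g,2].max().round(),np.percentile(q[g],[2,98],axis=0).round())
    t=(P[:,2]>235)&(np.abs(q[:,1])<25); print("tab pts",t.sum(),q[t].mean(0).round(1),P[t,2].max().round(), np.percentile(q[t],[5,95],axis=0).round())
    k=(P[:,2]>62)&(P[:,2]<95)&(q[:,1]>200)&(q[:,0]<-8); print("knob pts",k.sum(),q[k].mean(0).round(1),P[k,2].max().round(),np.percentile(q[k],[5,95],axis=0).round())
```

```text
top [5.98877e+02 4.55230e+01 1.86000e-01] -894.6
grip [548. -80.] tab [580.  40.] headctr [646.  54.]
head pct [[-33. -30.]
 [126.  29.]]
grip pts [ -72.7 -109.5] 301.0 [[ -82. -167.]
 [ -60.  -52.]]
tab pts 90 [-20.7  -1.8] 277.0 [[-24. -15.]
 [-15.  11.]]
knob pts 54 [-30.2 243.1] 92.0 [[-39. 236.]
 [-20. 251.]]
scene [6.05527e+02 4.38960e+01 1.92000e-01] -604.6
grip [556. -82.] tab [586.  39.] headctr [652.  53.]
head pct [[-25. -53.]
 [126.  29.]]
grip pts [ -69.  -107.1] 298.0 [[ -80. -166.]
 [ -62.  -51.]]
tab pts 120 [-19.7  -1.7] 273.0 [[-25. -13.]
 [-17.  11.]]
knob pts 62 [-25. 246.] 90.0 [[-32. 237.]
 [-18. 255.]]
```

```bash
cat >> h.py <<'E'
PP=np.array([601.,45.,.187])
def W(x,y,z,p=None):
    p=PP if p is None else p; c,s=np.cos(p[2]),np.sin(p[2]); return np.array([p[0]+c*x-s*y,p[1]+s*x+c*y,z])
def L(P,p=None):
    p=PP if p is None else p; c,s=np.cos(p[2]),np.sin(p[2]); P=np.atleast_2d(P); q=P.copy(); d=P[:,:2]-p[:2]; q[:,0]=d@[c,s]; q[:,1]=d@[-s,c]; return q
def go(P,yaw=None):
    s=readout.sense(); w,x,y,z=s["ee_rot"]; Rm=R.from_quat([x,y,z,w]).as_matrix()
    d=Rm.T@(np.asarray(P)-s["eef_pos"])/10; ty=np.arctan2(Rm[1,1],Rm[0,1])
    t=0 if yaw is None else -np.degrees((yaw-ty+np.pi/2)%np.pi-np.pi/2)
    print("t",s["time_s"],"at",L(s["eef_pos"]).round(1),"shift cm",d.round(2),"twist",round(t,1),"F",s["force"].round(1))
E
python3 -c "
from h import *
go(W(-28,290,160),PP[2])"
```

```text
t 0.8 at [[-347.7  528.6  206.2]] shift cm [-39.49  -5.65   4.62] twist 61.4 F [-0.1  0.4  1.1]
```

{"op": "step_arm", "data": {"plan": "-39.5 -5.6 4.6 61.4 0;-39.5 -5.6 4.6 61.4 0;-39.5 -5.6 4.6 61.4 0;-39.5 -5.6 4.6 61.4 0;-39.5 -5.6 4.6 61.4 0;-39.5 -5.6 4.6 61.4 0;-39.5 -5.6 4.6 61.4 0;-39.5 -5.6 4.6 61.4 0;-39.5 -5.6 4.6 61.4 0;-39.5 -5.6 4.6 61.4 0"}}

```text
time_s: 1.8
eef_pos: [520.3, 324.5, 159.6]
ee_rot: [-0.0, 0.638, 0.77, -0.0]
force: [-0.5, 0.0, 0.3]
grip_width: 0.004
```

Run:
```python
from h import *
go(W(-28,290,160),PP[2])
i=cams.camera_info("wrist"); im,d=cams.capture("wrist"); save("w1.png",im)
print(i["vfov"], "cam",np.round(L(-R.from_rotvec(np.ravel(i["rvec"])).as_matrix().T@np.ravel(i["tvec"]))))
v,u=np.nonzero(d>0);P=unproj(i,u,v,d[v,u]);q=L(P)
k=(q[:,2]>60)&(q[:,2]<95)&(q[:,1]>200)&(q[:,1]<275)&(q[:,0]<-5);print(k.sum(), q[k].mean(0).round(1) if k.any() else '', np.percentile(q[k],[2,98],axis=0).round() if k.any() else '')
for r in spotter.regions_of("wrist","slide_knob")[:2]: print(r["conf"],r["extent"])
print(proj(i,np.array([W(-28,244,86),W(-60,244,38),W(-28,268,50)])).round())
```

```text
t 1.8 at [[-27.3 289.6 159.6]] shift cm [ 0.04 -0.07 -0.04] twist -0.1 F [-0.5  0.   0.3]
64.15013469847989 cam [[-26. 355. 327.]]
99 [-27.2 255.3  65.9] [[-36. 252.  60.]
 [-20. 257.  73.]]
0.9 [310.5, 297.3, 108.2, 130.0]
[[278. 274.]
 [243. 252.]
 [278. 231.]]
```

View pics/w1.png

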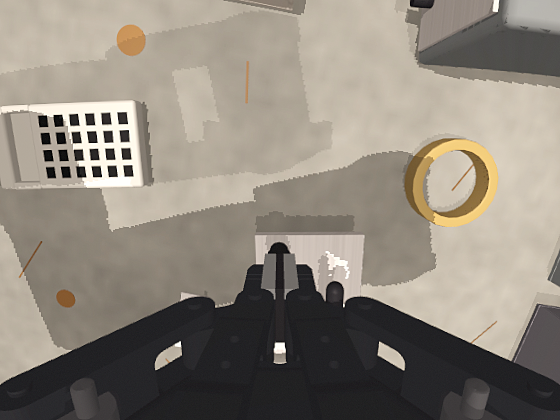

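The knob shows at (278,248) just past the fingertips, and the clamp handle tip is at (335,292). Lateral alignment is good, so I'll go down behind the knob and push along −x of the tool (press −y).

{"op": "step_arm", "data": {"plan": "0 0 5 0 0;0 0 10.0 0 0;0 0 10.9 0 0;-1.5 0 10.9 0 0;-3 0 10.9 0 0;-4.5 0 10.9 0 0;-6 0 10.9 0 0;-7.5 0 10.9 0 0;-9 0 10.9 0 0;-10.5 0 10.9 0 0"}}

```text
time_s: 2.9
eef_pos: [540.1, 220.7, 51.9]
ee_rot: [0.0, 0.638, 0.77, 0.001]
force: [1.1, 3.6, 2.9]
grip_width: -0.001
```

{"op": "step_arm", "data": {"plan": "-0.8 0 0 0 0;-1.2 0 0 0 0;-1.6 0 0 0 0;-1.6 0 0 0 0"}}

```text
time_s: 3.3
eef_pos: [542.2, 205.9, 51.0]
ee_rot: [-0.0, 0.638, 0.77, -0.0]
force: [0.8, 0.3, -0.1]
grip_width: -0.006
```

Run:
```python
from h import *
go(W(-28,162,50),PP[2])
```

```text
t 3.3 at [[-27.8 169.   51. ]] shift cm [-0.7  -0.02  0.1 ] twist 0.0 F [ 0.8  0.3 -0.1]
```

{"op": "step_arm", "data": {"plan": "-0.3 0 0 0 0;-0.6 0 0 0 0;-0.6 0 0 0 0"}}

```text
time_s: 3.6
eef_pos: [543.3, 200.2, 50.9]
ee_rot: [-0.0, 0.638, 0.77, -0.0]
force: [0.3, 0.4, -0.1]
grip_width: 0.001
```

{"op": "step_arm", "data": {"plan": "-0.3 0 0 0 0;-0.3 0 0 0 0"}}

```text
time_s: 3.8
eef_pos: [543.9, 197.2, 51.0]
ee_rot: [-0.0, 0.638, 0.77, -0.0]
force: [-0.8, 1.1, -1.4]
grip_width: -0.0
```

{"op": "step_arm", "data": {"plan": "-0.2 0 0 0 0;-0.2 0 0 0 0"}}

```text
time_s: 4.0
eef_pos: [543.9, 196.8, 51.0]
ee_rot: [-0.001, 0.638, 0.77, 0.001]
force: [-1.4, 8.7, -1.7]
grip_width: 0.002
```

{"op": "step_arm", "data": {"plan": "-0.2 0 0 0 0;-0.2 0 0 0 0"}}

```text
time_s: 4.2
eef_pos: [543.9, 196.6, 51.0]
ee_rot: [-0.002, 0.638, 0.77, 0.002]
force: [-2.4, 18.0, -1.3]
grip_width: 0.001
```

Run:
```python
from h import *
go(W(-28,162,50),PP[2])
```

```text
t 4.2 at [[-27.9 159.6  51. ]] shift cm [ 0.24 -0.01  0.1 ] twist 0.0 F [-2.4 18.  -1.3]
```

Firm stop at the expected place: 18 N of resistance with no motion. I'll retreat, rise and go above, behind the tab.

{"op": "step_arm", "data": {"plan": "1.5 0 0 0 0;2 0 -4 0 0;2 0 -9 0 0;2 0 -14 0 0;2 0 -19 0 0;2 0 -24 0 0;2 0 -28 0 0"}}

```text
time_s: 4.9
eef_pos: [541.0, 213.1, 334.7]
ee_rot: [0.001, 0.638, 0.77, 0.001]
force: [-0.1, 0.1, 0.4]
grip_width: 0.002
```

Run:
```python
from h import *
c=[]
for n in ("top","scene"):
    im,d=cams.capture(n); i=cams.camera_info(n); np.savez(n+"1.npz",im=im,d=d); c.append(im)
    v,u=np.nonzero(d>0); q=L(unproj(i,u,v,d[v,u]))
    t=(q[:,2]>235)&(np.abs(q[:,1])<25)&(abs(q[:,0]+20)<40); print(n,"tab",t.sum(),q[t].mean(0).round(1),np.percentile(q[t],[3,97],axis=0).round())
    g=(q[:,2]>272)&(q[:,1]<-55)&(q[:,1]>-160)&(abs(q[:,0]+72)<30); print("grip",g.sum(),q[g].mean(0).round(1),q[g,2].max())
    k=(q[:,2]>60)&(q[:,2]<95)&(q[:,1]>110)&(q[:,1]<165)&(q[:,0]<-8)&(q[:,0]>-50); print("knob",k.sum(), q[k].mean(0).round(1) if k.any() else '')
o=np.zeros((600,500,3),np.uint8);o[:300]=cv2.resize(c[0][110:260,150:400],(500,300),interpolation=3);o[300:,:482]=cv2.resize(c[1][175:340,165:430],(482,300),interpolation=3);save("c1.png",o)
go(W(35,-1.5,300),PP[2])
```

```text
top tab 87 [-22.9  -0.8 264.1] [[-27. -15. 238.]
 [-16.  13. 275.]]
grip 422 [ -74.9 -108.6  292. ] 299.5431631686318
knob 62 [-32.  139.8  83.2]
scene tab 122 [-15.5  -3.9 256.8] [[-21. -18. 236.]
 [-11.   9. 272.]]
grip 301 [ -64.2 -107.   287.9] 297.56111721063144
knob 67 [-21.7 137.7  78.1]
t 5.0 at [[-26.4 176.4 337.3]] shift cm [-17.78   6.1    3.82] twist 0.0 F [ 0.3 -0.9  0.2]
```

View pics/c1.png

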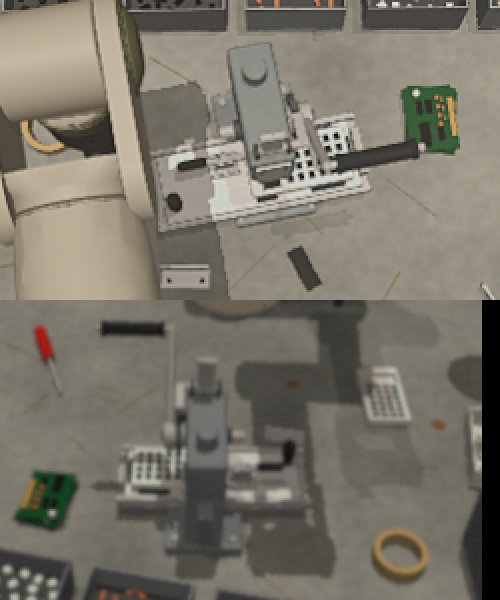

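The slide is home, with the case under the ram against the end stop, and the catch is still upright. Going behind the tab.

{"op": "step_arm", "data": {"plan": "-5 2 0 0 0;-10 4 0 0 0;-14 6.1 0 0 0;-17.8 6.1 0 0 0;-17.8 6.1 3.8 0 0;-17.8 6.1 3.8 0 0"}}

```text
time_s: 5.6
eef_pos: [632.6, 48.8, 287.4]
ee_rot: [-0.004, 0.639, 0.769, -0.003]
force: [0.2, 0.4, -0.7]
grip_width: 0.0
```

Run:
```python
from h import *
go(W(35,-1.5,240),PP[2])
i=cams.camera_info("wrist"); im,d=cams.capture("wrist"); save("w2.png",im)
print(proj(i,np.array([W(-20,-1.5,271)])).round())
```

```text
t 5.6 at [[ 31.8  -2.2 287.4]] shift cm [0.06 0.37 4.74] twist -0.1 F [ 0.2  0.4 -0.7]
[[190. 242.]]
```

View pics/w2.png

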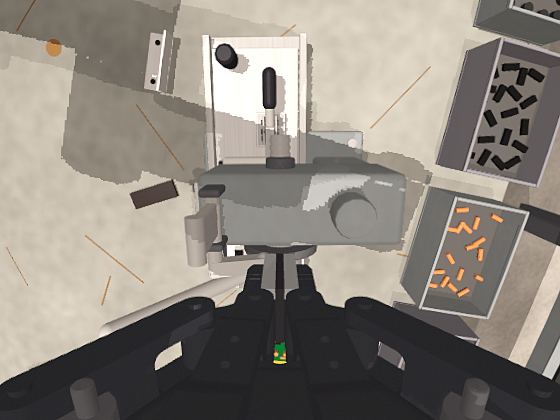

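The tab's rolled top is at about (199,240), left of the fingers (280,245) and level with them; I predicted (190,242). I'll go down behind it and push.

{"op": "step_arm", "data": {"plan": "0 0 2.5 0 0;0 0 4.7 0 0;0 -1 4.7 0 0;0 -2 4.7 0 0;0 -2.8 4.7 0 0;0 -3.4 4.7 0 0"}}

```text
time_s: 6.25
eef_pos: [600.7, 43.9, 247.8]
ee_rot: [0.001, 0.637, 0.77, 0.001]
force: [-0.4, 0.1, 0.3]
grip_width: -0.006
```

{"op": "step_arm", "data": {"plan": "0 -0.5 0 0 0;0 -1 0 0 0;0 -1.5 0 0 0;0 -2 0 0 0;0 -2.4 0 0 0"}}

```text
time_s: 6.75
eef_pos: [576.8, 38.8, 246.2]
ee_rot: [-0.0, 0.638, 0.77, -0.0]
force: [0.4, -0.8, -0.2]
grip_width: 0.003
```

Run:
```python
from h import *
go(W(-45,-1.5,240),PP[2])
for n in ("top","scene"):
    im,d=cams.capture(n); i=cams.camera_info(n)
    v,u=np.nonzero(d>0); q=L(unproj(i,u,v,d[v,u]))
    t=(q[:,2]>190)&(q[:,2]<285)&(np.abs(q[:,1])<18)&(q[:,0]<-36)&(q[:,0]>-110); print(n,t.sum(),np.percentile(q[t],[3,50,97],axis=0).round())
```

```text
t 6.75 at [[-24.9  -1.6 246.2]] shift cm [ 0.01 -2.01  0.62] twist 0.0 F [ 0.4 -0.8 -0.2]Traceback (most recent call last):
  File "<stdin>", line 6, in <module>
    return _quantile_unchecked(
        a, q, axis, out, overwrite_input, method, keepdims, weights)
    return _ureduce(a,
                    func=_quantile_ureduce_func,
    ...<5 lines>...
                    overwrite_input=overwrite_input,
                    method=method)
    r = func(a, **kwargs)
    result = _quantile(arr,
                       quantiles=q,
    ...<2 lines>...
                       out=out,
                       weights=wgt)
    slices_having_nans = np.isnan(arr[-1, ...])
                                  ~~~^^^^^^^^^
IndexError: index -1 is out of bounds for axis 0 with size 0
```

{"op": "step_arm", "data": {"plan": "0 -0.6 0 0 0;0 -1.2 0 0 0;0 -1.8 0 0 0;0 -2.4 0 0 0;0 -3 0 0 0;0 -3 0 0 0"}}

```text
time_s: 7.4
eef_pos: [547.2, 33.2, 246.4]
ee_rot: [0.0, 0.638, 0.77, 0.0]
force: [0.0, -0.4, -0.7]
grip_width: -0.002
```

{"op": "step_arm", "data": {"plan": "0 1 -3 0 0;0 3 -7 0 0;5 5 -7 0 0;10 6 -7 0 0;14 6 -7 0 0;14 6 -7 0 0"}}

```text
time_s: 8.0
eef_pos: [579.5, 186.9, 316.0]
ee_rot: [-0.001, 0.636, 0.772, 0.0]
force: [0.7, -0.9, 0.2]
grip_width: -0.001
```

Run:
```python
from h import *
go(W(-45,-1.5,240),PP[2])
c=[]
for n in ("top","scene","wrist"):
    i=cams.camera_info(n); im,d=cams.capture(n); c.append(im)
    v,u=np.nonzero(d>0); q=L(unproj(i,u,v,d[v,u]))
    for nm,a,b in (("over",-110,-36),("upright",-36,0)):
        t=(q[:,2]>(190 if a<-50 else 225))&(q[:,2]<285)&(np.abs(q[:,1])<18)&(q[:,0]<b)&(q[:,0]>a); print(n,nm,t.sum(),np.percentile(q[t],[3,50,97],axis=0).round().tolist() if t.any() else '')
o=np.zeros((600,800,3),np.uint8);o[:300,:500]=cv2.resize(c[0][110:260,150:400],(500,300),interpolation=3);o[300:,:400]=cv2.resize(c[2],(400,300),interpolation=3);o[300:,400:]=cv2.resize(c[1][170:290,220:380],(400,300),interpolation=3);save("c2.png",o)
```

```text
t 8.0 at [[  5.3 143.4 316. ]] shift cm [-14.47  -5.12   7.58] twist 0.4 F [ 0.7 -0.9  0.2]
top over 24 [[-40.0, -16.0, 190.0], [-38.0, 1.0, 193.0], [-36.0, 14.0, 196.0]]
top upright 108 [[-26.0, -14.0, 226.0], [-24.0, -0.0, 268.0], [-17.0, 14.0, 274.0]]
scene over 0 
scene upright 147 [[-21.0, -17.0, 226.0], [-15.0, -4.0, 255.0], [-11.0, 9.0, 272.0]]
wrist over 0 
wrist upright 0
```

View pics/c2.png

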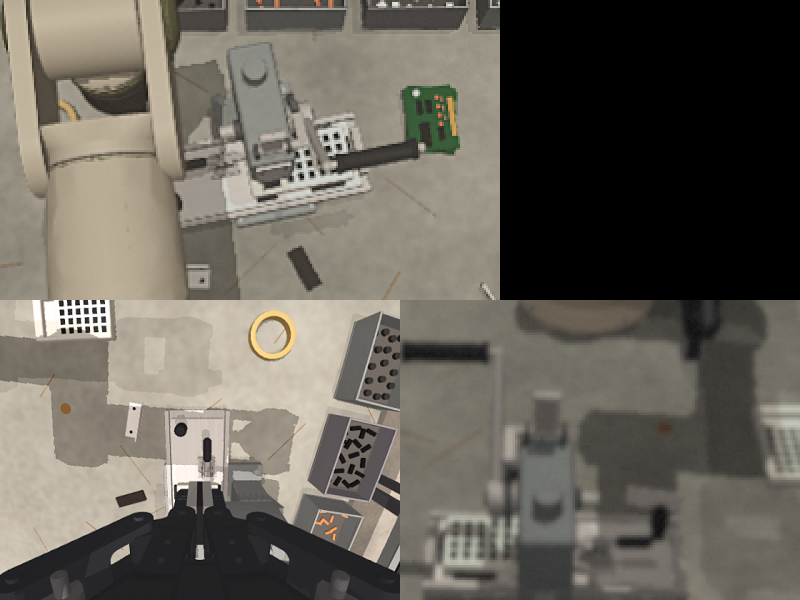

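The tab is still upright: post at (547,405) in the lower right, and the depth data agrees. The push didn't hold, so I'll repeat it with a wrist look midway.

{"op": "step_arm", "data": {"plan": "-5 2.5 0 0 0;-10 2.5 0 0 0;-14.4 2.5 0 0 0;-14.4 2.5 4 0 0;-14.4 2.5 7.6 0 0;-14.4 2.5 7.6 0 0;-14.4 1 7.6 0 0;-14.4 0 7.6 0 0;-14.4 -1 7.6 0 0;-14.4 -1.5 7.6 0 0"}}

```text
time_s: 9.15
eef_pos: [592.9, 37.0, 242.6]
ee_rot: [0.001, 0.638, 0.77, 0.001]
force: [1.0, -0.0, 0.9]
grip_width: 0.001
```

Run:
```python
from h import *
go(W(-45,-1.5,240),PP[2])
i=cams.camera_info("wrist"); im,d=cams.capture("wrist"); save("w3.png",im[80:360,100:460].repeat(2,0).repeat(2,1))
print(proj(i,np.array([W(-20,-1.5,271)])).round())
v,u=np.nonzero(d>0); q=L(unproj(i,u,v,d[v,u]))
t=(q[:,2]>222)&(q[:,2]<285)&(abs(q[:,1])<25)&(q[:,0]<0)&(q[:,0]>-120); print(t.sum(),np.percentile(q[t],[3,50,97],axis=0).round().tolist() if t.any() else '')
```

```text
t 9.15 at [[ -9.5  -6.4 242.6]] shift cm [ 0.49 -3.55  0.25] twist -0.0 F [ 1.  -0.   0.9]
[[255. 267.]]
2092 [[-26.0, -6.0, 223.0], [-18.0, 6.0, 269.0], [-3.0, 20.0, 284.0]]
```

View pics/w3.png

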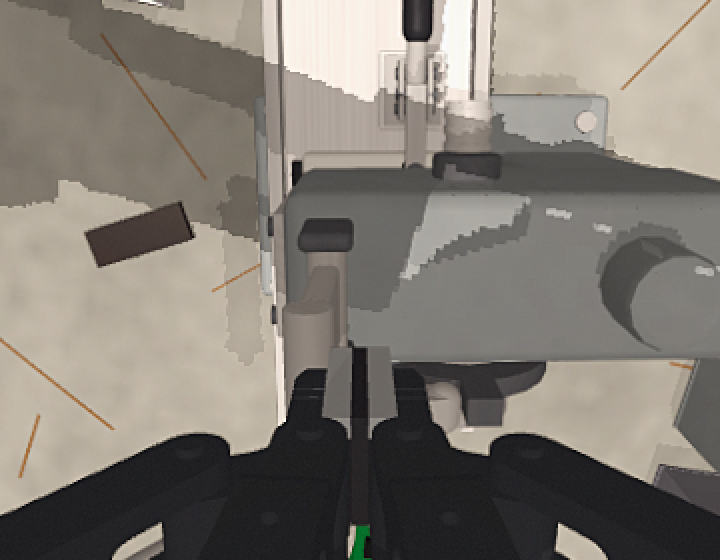

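The roll is at crop (310,330), immediately left of the fingertips (330–395, 350–415), so they are about to touch. Pushing on and watching.

{"op": "step_arm", "data": {"plan": "0.4 -0.5 0 0 0;0.4 -1 0 0 0;0.4 -1.5 0 0 0;0.4 -2 0 0 0;0.4 -2 0 0 0"}}

```text
time_s: 9.7
eef_pos: [571.8, 37.9, 240.3]
ee_rot: [-0.0, 0.638, 0.77, -0.0]
force: [-0.4, 0.6, -0.2]
grip_width: 0.0
```

```bash
cat > look.py <<'E'
from h import *
import sys
go(W(-45,-1.5,240),PP[2])
i=cams.camera_info("wrist"); im,d=cams.capture("wrist"); save(sys.argv[1],im[80:360,100:460].repeat(2,0).repeat(2,1)); np.savez("wl.npz",im=im,d=d)
v,u=np.nonzero(d>0); q=L(unproj(i,u,v,d[v,u]))
for a in range(-120,0,10):
    t=(abs(q[:,1]-8)<5)&(q[:,0]>=a)&(q[:,0]<a+10)&(q[:,2]<290)
    if t.any(): print(a,t.sum(),np.percentile(q[t,2],[5,50,95]).round())
E
python3 look.py w4.png
```

```text
t 9.7 at [[-30.   -1.6 240.3]] shift cm [ 0.01 -1.5   0.03] twist 0.0 F [-0.4  0.6 -0.2]
-120 69 [-1.  0.  2.]
-110 65 [-1. -0.  1.]
-100 71 [-1. -0.  1.]
-90 70 [-1. -0.  1.]
-80 71 [-2. -0.  1.]
-70 56 [17. 20. 21.]
-60 73 [27. 42. 43.]
-50 454 [ 39. 265. 286.]
-40 1134 [191. 266. 288.]
-30 969 [199. 246. 289.]
-20 405 [215. 226. 288.]
-10 218 [199. 200. 201.]
```

View pics/w4.png

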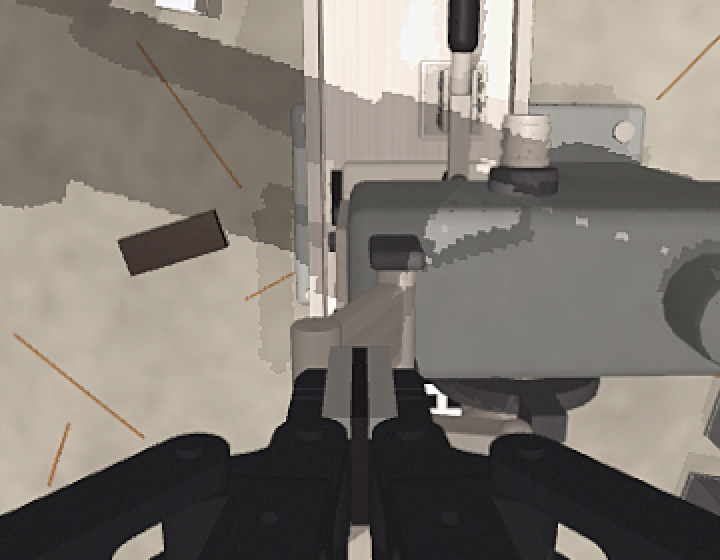

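The tab follows the fingers: its roll is now at crop (318,345), about 0.5 rad over. I'll push further and slightly lower.

{"op": "step_arm", "data": {"plan": "0 -0.5 0.2 0 0;0 -1 0.5 0 0;0 -1.5 0.8 0 0;0 -2 0.8 0 0;0 -2.5 0.8 0 0;0 -3 0.8 0 0;0 -3.5 0.8 0 0;0 -3.5 0.8 0 0;0 -3.5 0.8 0 0"}}

```text
time_s: 10.65
eef_pos: [537.9, 31.4, 232.3]
ee_rot: [0.0, 0.638, 0.77, 0.0]
force: [0.6, 0.1, 0.4]
grip_width: -0.001
```

```bash
python3 look.py w5.png
```

```text
t 10.65 at [[-64.5  -1.6 232.3]] shift cm [ 0.01  1.95 -0.77] twist 0.0 F [0.6 0.1 0.4]
-120 66 [-1. -0.  1.]
-110 70 [-1. -0.  1.]
-100 67 [-1. -0.  1.]
-90 64 [-1. -0.  1.]
-80 623 [ -0. 271. 286.]
-70 1090 [ 20. 271. 289.]
-60 929 [ 42. 270. 286.]
-50 347 [ 32. 212. 214.]
-40 594 [ 55. 197. 216.]
-30 430 [199. 216. 219.]
-20 176 [217. 219. 220.]
-10 172 [199. 200. 201.]
```

View pics/w5.png

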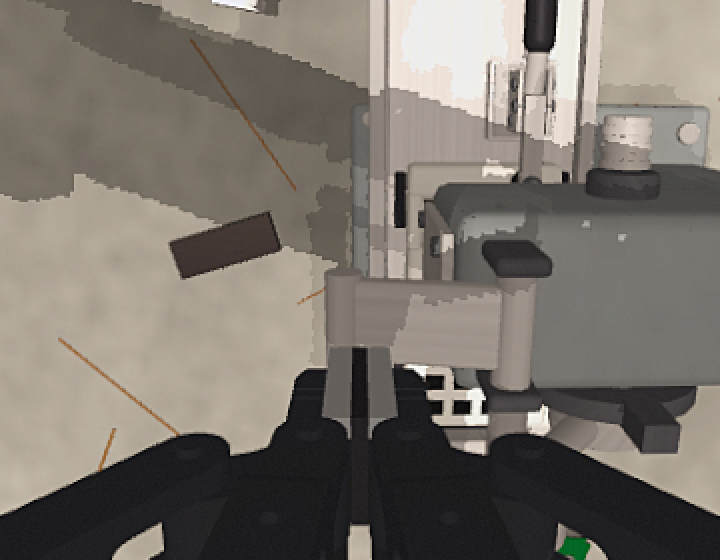

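The catch lies right over: the tab plate is level at z ≈ 212–219, with its roll at crop (340,305). I'll go straight up, then verify from depth and head for the lever grip.

{"op": "step_arm", "data": {"plan": "0 0 -4 0 0;0 0 -8 0 0;0 0 -12 0 0;0 0 -12 0 50"}}

```text
time_s: 11.1
eef_pos: [539.1, 31.4, 357.5]
ee_rot: [0.004, 0.638, 0.77, 0.002]
force: [1.0, 0.4, 0.3]
grip_width: 0.156
```

```bash
cat > tab.py <<'E'
from h import *
go(W(-73,-114,325),PP[2])
for n in ("top","scene","wrist"):
    i=cams.camera_info(n); im,d=cams.capture(n); np.savez(n+"2.npz",im=im,d=d)
    v,u=np.nonzero(d>0); q=L(unproj(i,u,v,d[v,u]))
    t=(q[:,2]>228)&(q[:,2]<280)&(abs(q[:,1])<14)&(q[:,0]<5)&(q[:,0]>-40)
    o=(q[:,2]>195)&(q[:,2]<225)&(abs(q[:,1])<14)&(q[:,0]<-45)&(q[:,0]>-85)
    g=(q[:,2]>280)&(q[:,2]<305)&(q[:,1]<-60)&(q[:,1]>-165)&(abs(q[:,0]+72)<22)
    print(n,"upright",t.sum(),"over",o.sum(),np.median(q[o],0).round() if o.any() else '',"grip",g.sum(),q[g].mean(0).round(1) if g.any() else '')
E
python3 tab.py
```

```text
t 11.1 at [[-63.3  -1.9 357.5]] shift cm [-11.2   -1.     3.27] twist 0.0 F [1.  0.4 0.3]
top upright 0 over 0  grip 326 [ -75.5 -123.5  292.4]
scene upright 0 over 42 [-62.  -1. 212.] grip 269 [ -64.3 -113.9  289.7]
wrist upright 0 over 864 [-60.  -0. 211.] grip 1863 [-70.4 -88.6 290.5]
```

{"op": "step_arm", "data": {"plan": "-4 -0.8 1 0 50;-8 -0.8 1 0 50;-11.2 -0.8 2 0 50;-11.2 -0.8 3 0 50;-11.2 -0.8 3 0 50;-11.2 -0.8 3 0 50"}}

```text
time_s: 11.85
eef_pos: [550.7, -79.2, 321.9]
ee_rot: [-0.001, 0.638, 0.77, -0.0]
force: [1.2, 1.2, 0.1]
grip_width: 0.501
```

Run:
```python
from h import *
go(W(-71,-114,264),PP[2])
i=cams.camera_info("wrist"); im,d=cams.capture("wrist"); save("w6.png",im)
v,u=np.nonzero(d>0); q=L(unproj(i,u,v,d[v,u]))
for a,b in ((-165,-130),(-130,-100),(-100,-65)):
    g=(q[:,2]>275)&(q[:,2]<303)&(q[:,1]<b)&(q[:,1]>a)&(abs(q[:,0]+72)<18)
    print(g.sum(),q[g].mean(0).round(1) if g.any() else '',np.percentile(q[g],[3,97],axis=0).round().tolist() if g.any() else '')
print(proj(i,np.array([W(-72.8,-114,294)])).round(),readout.sense()["grip_width"])
```

```text
t 11.85 at [[ -72.5 -112.6  321.9]] shift cm [-0.14  0.16  5.79] twist 0.1 F [1.2 1.2 0.1]
1605 [ -70.6 -147.3  291.4] [[-81.0, -162.0, 285.0], [-60.0, -131.0, 295.0]]
1536 [ -70.6 -114.8  291. ] [[-81.0, -129.0, 285.0], [-61.0, -101.0, 294.0]]
2057 [-70.8 -81.7 291.2] [[-81.0, -99.0, 285.0], [-60.0, -67.0, 295.0]]
[[278. 239.]] 0.5016127875192202
```

View pics/w6.png

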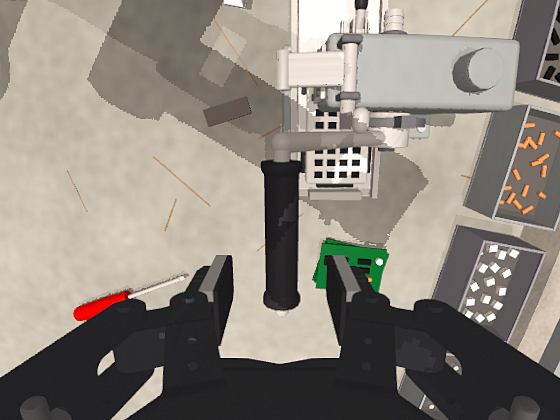

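The grip sits centred between the open jaws: (281,240), jaws at 220 and 345. Catch over at (315,68). Going down and grasping.

{"op": "step_arm", "data": {"plan": "-0.1 0.1 3 0 50;-0.1 0.1 5.8 0 50;-0.1 0.1 5.8 0 50;-0.1 0.1 5.8 0 0;-0.1 0.1 5.8 0 0;-0.1 0.1 5.8 0 0;-0.1 0.1 5.8 0 0;-0.1 0.1 5.8 0 0", "grip_force": 50}}

```text
time_s: 12.7
eef_pos: [552.6, -80.8, 266.8]
ee_rot: [0.002, 0.638, 0.77, 0.001]
force: [-1.1, 1.6, 6.2]
grip_width: -0.001
```

```bash
cat > arc.py <<'E'
from h import *
s=readout.sense(); p=L(s["eef_pos"])[0]; h=np.array([p[0]-30,p[2]+19-160]); a=np.arctan2(h[1],-h[0])
print(p.round(1),"r",np.hypot(*h).round(1),"lever",round(np.radians(50)-a,3),"F",s["force"].round(1),"w",s["grip_width"].round(3),"t",s["time_s"])
for t in np.arange(0.0,1.0,.1)+0.0:
    b=np.radians(50)-t; x=30-160*np.cos(b); z=160+160*np.sin(b)-19
    print(round(t,2),"y %.2f z %.2f"%((x-p[0])/10,-(z-p[2])/10),end="; ")
E
python3 arc.py
```

```text
Traceback (most recent call last):
  File "arc.py", line 3, in <module>
    print(p.round(1),"r",np.hypot(*h).round(1),"lever",round(np.radians(50)-a,3),"F",s["force"].round(1),"w",s["grip_width"].round(3),"t",s["time_s"])
                                                                                                             ^^^^^^^^^^^^^^^^^^^^^
AttributeError: 'float' object has no attribute 'round'
```

```bash
sed -i 's/s\["grip_width"\].round(3)/round(float(s["grip_width"]),3)/' arc.py; python3 arc.py
python3 - <<'E'
from h import *
for n in ("scene","top","wrist"):
    i=cams.camera_info(n); im,d=cams.capture(n)
    if n=="wrist": save("w7.png",im)
    v,u=np.nonzero(d>0); q=L(unproj(i,u,v,d[v,u]))
    for a,b in ((-162,-135),(-90,-68)):
        g=(q[:,2]>150)&(q[:,2]<310)&(q[:,1]<b)&(q[:,1]>a)&(q[:,0]>-135)&(q[:,0]<-40)
        print(n,g.sum(),np.percentile(q[g],[3,50,97],axis=0).round().tolist() if g.any() else '')
E
```

```text
[ -70.9 -114.7  266.8] r 161.3 lever -0.022 F [-1.1  1.6  6.2] w -0.001 t 12.7
0.0 y -0.19 z 0.32; 0.1 y -1.37 z 1.41; 0.2 y -2.42 z 2.61; 0.3 y -3.36 z 3.91; 0.4 y -4.15 z 5.29; 0.5 y -4.81 z 6.75; 0.6 y -5.32 z 8.27; 0.7 y -5.67 z 9.83; 0.8 y -5.87 z 11.42; 0.9 y -5.90 z 13.02; scene 79 [[-76.0, -162.0, 277.0], [-64.0, -151.0, 289.0], [-59.0, -137.0, 295.0]]
scene 69 [[-76.0, -90.0, 276.0], [-65.0, -79.0, 289.0], [-59.0, -68.0, 295.0]]
top 23 [[-86.0, -162.0, 288.0], [-80.0, -158.0, 293.0], [-75.0, -151.0, 297.0]]
top 0 
wrist 208 [[-73.0, -161.0, 291.0], [-70.0, -157.0, 293.0], [-68.0, -153.0, 294.0]]
wrist 2352 [[-83.0, -89.0, 284.0], [-73.0, -78.0, 291.0], [-62.0, -69.0, 294.0]]
```

View pics/w7.png

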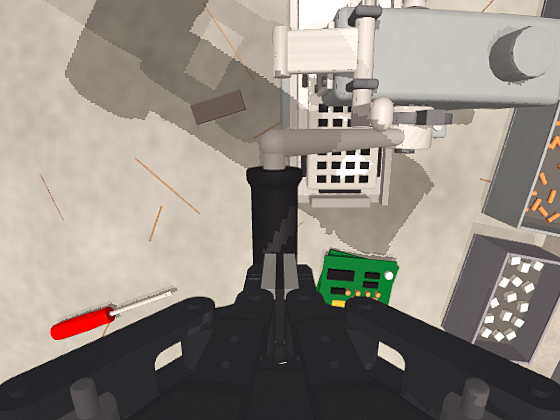

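Run:
```python
from h import *
s=readout.sense(); print(s["eef_pos"],s["force"],s["grip_width"],s["tau"].round(2),s["time_s"])
i=cams.camera_info("wrist"); im,d=cams.capture("wrist"); print(proj(i,s["eef_pos"][None]).round())
for r in range(236,300,6):
    print(r,[ (d[r,c].round().astype(int).item(), *L(unproj(i,c,r,d[r,c]))[0].round().astype(int).tolist()) for c in (258,268,280,292)])
```

```text
[552.64297808 -80.8413133  266.71500874] [-1.62454288  0.68987705  6.24130773] 0.0014506159632167463 [ -0.52 -40.67 -25.26  -0.15  -0.45  -0.  ] 12.85
[[278. 254.]]
236 [(151, -80, -97, 290), (151, -75, -97, 291), (150, -70, -96, 292), (154, -65, -98, 288)]
242 [(155, -80, -101, 288), (150, -75, -99, 292), (151, -70, -99, 291), (154, -65, -100, 288)]
248 [(155, -80, -103, 289), (152, -76, -102, 291), (151, -70, -102, 292), (155, -64, -103, 288)]
254 [(155, -80, -106, 289), (147, -75, -103, 296), (146, -70, -103, 297), (146, -65, -103, 297)]
260 [(157, -80, -109, 288), (140, -75, -103, 303), (139, -70, -103, 304), (140, -65, -103, 304)]
266 [(144, -80, -107, 301), (134, -75, -103, 310), (135, -70, -103, 309), (133, -65, -103, 311)]
272 [(138, -79, -107, 307), (129, -75, -103, 315), (129, -70, -103, 315), (127, -66, -102, 317)]
278 [(133, -79, -107, 312), (123, -75, -103, 321), (124, -70, -103, 320), (123, -66, -103, 322)]
284 [(128, -79, -107, 317), (117, -74, -102, 328), (119, -70, -103, 326), (119, -66, -103, 326)]
290 [(109, -78, -101, 335), (112, -74, -102, 333), (116, -70, -104, 329), (113, -66, -103, 331)]
296 [(106, -77, -101, 338), (109, -74, -102, 336), (117, -70, -106, 329), (108, -66, -102, 336)]
```

Run:
```python
from h import *
i0=cams.camera_info("wrist"); s=readout.sense()
d=np.load("wl.npz")["d"]
# same camera mounting: use current info, tool-relative heights
for r in range(236,300,6):
    print(r,[ (d[r,c].round().astype(int).item(), *(unproj(i0,c,r,d[r,c])-s["eef_pos"])[[2]].round().astype(int).tolist(), (L(unproj(i0,c,r,d[r,c]))-L(s["eef_pos"]))[0][1].round().item()) for c in (258,268,280,292)])
```

```text
236 [(421, -233, -68.0), (199, -21, 3.0), (200, -23, 2.0), (199, -21, 3.0)]
242 [(424, -233, -76.0), (200, -22, -1.0), (201, -22, -1.0), (199, -21, -1.0)]
248 [(426, -233, -84.0), (201, -22, -5.0), (202, -23, -5.0), (201, -21, -5.0)]
254 [(426, -231, -92.0), (146, 31, 12.0), (146, 31, 12.0), (147, 30, 12.0)]
260 [(429, -232, -100.0), (140, 37, 12.0), (141, 36, 11.0), (140, 38, 12.0)]
266 [(144, 34, 8.0), (135, 42, 11.0), (135, 43, 11.0), (135, 43, 11.0)]
272 [(139, 39, 7.0), (128, 49, 12.0), (129, 48, 11.0), (129, 49, 12.0)]
278 [(133, 46, 8.0), (124, 54, 11.0), (123, 55, 12.0), (123, 55, 12.0)]
284 [(127, 51, 8.0), (119, 59, 11.0), (119, 59, 12.0), (118, 59, 12.0)]
290 [(107, 70, 15.0), (112, 65, 13.0), (117, 62, 11.0), (112, 65, 13.0)]
296 [(106, 72, 14.0), (109, 69, 12.0), (117, 62, 9.0), (108, 70, 13.0)]
```

```bash
python3 -c "
from h import *
print(ctrl.hold_point_z,[a for a in dir(ctrl) if a[0]!='_'])
go(W(-71,-114,236),PP[2])"
```

```text
18.700000000000003 ['PlanningError', 'hold_point_z']
t 12.9 at [[ -70.9 -114.6  266.7]] shift cm [ 0.07 -0.02  3.07] twist 0.0 F [-1.7  0.4  6.8]
```

{"op": "step_arm", "data": {"plan": "0 0 -3 0 0;0 0 -3.5 0 55;0 0 -3.5 0 55;0 0 -3.5 0 55;0 0 -3.5 0 55;0 0 -3.5 0 55"}}

```text
time_s: 13.5
eef_pos: [551.9, -80.9, 298.6]
ee_rot: [-0.001, 0.638, 0.77, -0.0]
force: [0.4, 0.3, 0.7]
grip_width: 0.55
```

The wrist depth shows the real fingertips about 28 mm above the reported TCP, which explains both the first catch miss and the missed grasp. I'll go 28 mm deeper.

{"op": "step_arm", "data": {"plan": "0 0 2.5 0 55;0 0 4.5 0 55;0 0 6.2 0 55;0 0 6.2 0 55;0 0 6.2 0 0;0 0 6.2 0 0;0 0 6.2 0 0;0 0 6.2 0 0;0 0 6.2 0 0"}}

```text
time_s: 14.4
eef_pos: [552.2, -81.1, 238.3]
ee_rot: [0.001, 0.638, 0.77, 0.0]
force: [-2.7, -0.7, 5.6]
grip_width: 0.242
```

```bash
sed -i 's/+19-160/+47-160/; s/)-19$/)-47/' arc.py; python3 arc.py
```

```text
[ -71.4 -114.9  238.3] r 161.1 lever -0.018 F [-2.7 -0.7  5.6] w 0.242 t 14.4
0.0 y -0.15 z 0.27; 0.1 y -1.32 z 1.36; 0.2 y -2.38 z 2.56; 0.3 y -3.31 z 3.86; 0.4 y -4.11 z 5.24; 0.5 y -4.76 z 6.70; 0.6 y -5.27 z 8.22; 0.7 y -5.63 z 9.78; 0.8 y -5.82 z 11.36; 0.9 y -5.86 z 12.96;
```

Gripped (0.242 of the stroke ≈ 21 mm). I'll pull along the arc.

{"op": "step_arm", "data": {"plan": "-0.6 0 0 0 0"}}

```text
time_s: 14.5
eef_pos: [552.3, -81.9, 237.7]
ee_rot: [-0.004, 0.637, 0.771, 0.003]
force: [-11.5, 43.0, 10.1]
grip_width: 0.243
```

I put that shift in the wrong column (sideways). Undoing it now.

{"op": "step_arm", "data": {"plan": "0.6 0 0 0 0;0.6 0 0 0 0"}}

```text
time_s: 14.7
eef_pos: [552.2, -81.1, 238.2]
ee_rot: [0.001, 0.638, 0.77, -0.0]
force: [-3.5, -0.9, 7.0]
grip_width: 0.24
```

```bash
python3 arc.py
```

```text
[ -71.4 -114.9  238.2] r 161.1 lever -0.018 F [-3.5 -0.9  7. ] w 0.24 t 14.7
0.0 y -0.15 z 0.27; 0.1 y -1.32 z 1.36; 0.2 y -2.38 z 2.55; 0.3 y -3.31 z 3.85; 0.4 y -4.11 z 5.24; 0.5 y -4.76 z 6.70; 0.6 y -5.27 z 8.22; 0.7 y -5.62 z 9.77; 0.8 y -5.82 z 11.36; 0.9 y -5.86 z 12.96;
```

{"op": "step_arm", "data": {"plan": "0 -0.6 0.5 0 0;0 -1.2 1.1 0 0;0 -1.7 1.7 0 0;0 -2.2 2.3 0 0;0 -2.7 2.9 0 0;0 -3.15 3.6 0 0;0 -3.55 4.3 0 0;0 -3.95 5.0 0 0"}}

```text
time_s: 15.5
eef_pos: [513.0, -88.7, 187.9]
ee_rot: [0.0, 0.638, 0.77, -0.0]
force: [-3.3, -0.6, 6.5]
grip_width: 0.239
```

```bash
python3 arc.py
```

```text
[-111.3 -115.   187.9] r 159.9 lever 0.385 F [-3.3 -0.6  6.5] w 0.239 t 15.5
0.0 y 3.85 z -4.77; 0.1 y 2.68 z -3.68; 0.2 y 1.62 z -2.48; 0.3 y 0.68 z -1.18; 0.4 y -0.11 z 0.21; 0.5 y -0.77 z 1.66; 0.6 y -1.28 z 3.18; 0.7 y -1.63 z 4.74; 0.8 y -1.83 z 6.33; 0.9 y -1.86 z 7.93;
```

Following the arc well: lever at 0.385, and the catch is out of the way. Continuing to about 0.8.

{"op": "step_arm", "data": {"plan": "0 -0.35 0.7 0 0;0 -0.7 1.4 0 0;0 -1 2.2 0 0;0 -1.2 2.9 0 0;0 -1.4 3.7 0 0;0 -1.6 4.5 0 0;0 -1.7 5.3 0 0;0 -1.75 6.1 0 0"}}

```text
time_s: 16.3
eef_pos: [496.4, -91.8, 126.7]
ee_rot: [0.001, 0.638, 0.77, 0.0]
force: [-2.2, -0.5, 8.6]
grip_width: 0.24
```

{"op": "step_arm", "data": {"plan": "0 0 0.4 0 0;0 0 0.8 0 0;0 0 1.2 0 0;0 0 1.5 0 0;0 0 1.5 0 0"}}

```text
time_s: 16.8
eef_pos: [496.1, -91.9, 111.5]
ee_rot: [0.0, 0.638, 0.77, -0.0]
force: [-3.6, -1.7, 7.0]
grip_width: 0.24
```

```bash
python3 arc.py
```

```text
[-128.5 -115.   111.5] r 158.5 lever 0.882 F [-3.6 -1.7  7. ] w 0.24 t 16.8
0.0 y 5.57 z -12.41; 0.1 y 4.39 z -11.32; 0.2 y 3.34 z -10.12; 0.3 y 2.40 z -8.82; 0.4 y 1.61 z -7.44; 0.5 y 0.95 z -5.98; 0.6 y 0.44 z -4.46; 0.7 y 0.09 z -2.90; 0.8 y -0.11 z -1.31; 0.9 y -0.14 z 0.29;
```

{"op": "step_arm", "data": {"plan": "0 0 0.2 0 0;0 0 0.4 0 0;0 0 0.4 0 0"}}

```text
time_s: 17.1
eef_pos: [496.3, -91.9, 107.9]
ee_rot: [0.001, 0.638, 0.77, -0.0]
force: [-4.5, -0.9, 9.8]
grip_width: 0.241
```

{"op": "step_arm", "data": {"plan": "0 0 0.2 0 0;0 0 0.3 0 0;0 0 0.3 0 0"}}

```text
time_s: 17.4
eef_pos: [496.4, -91.9, 105.4]
ee_rot: [0.001, 0.638, 0.77, 0.0]
force: [-6.2, -0.2, 13.6]
grip_width: 0.241
```

```bash
python3 arc.py
```

```text
[-128.2 -115.1  105.4] r 158.4 lever 0.921 F [-6.2 -0.2 13.6] w 0.241 t 17.4
0.0 y 5.53 z -13.01; 0.1 y 4.36 z -11.93; 0.2 y 3.30 z -10.73; 0.3 y 2.37 z -9.43; 0.4 y 1.57 z -8.04; 0.5 y 0.92 z -6.58; 0.6 y 0.41 z -5.07; 0.7 y 0.06 z -3.51; 0.8 y -0.14 z -1.92; 0.9 y -0.18 z -0.32;
```

{"op": "step_arm", "data": {"plan": "0 0 0.2 0 0;0 0 0.3 0 0;0 0 0.3 0 0"}}

```text
time_s: 17.7
eef_pos: [496.7, -91.9, 102.9]
ee_rot: [0.001, 0.638, 0.77, 0.0]
force: [-6.3, 0.2, 17.9]
grip_width: 0.239
```

```bash
python3 arc.py | head -1
python3 - <<'E'
from h import *
c=[]
for n in ("top","scene"):
    i=cams.camera_info(n); im,d=cams.capture(n); c.append(im)
    v,u=np.nonzero(d>0); q=L(unproj(i,u,v,d[v,u]))
    k=(q[:,2]>60)&(q[:,2]<95)&(q[:,1]>110)&(q[:,1]<185)&(q[:,0]<-8)&(q[:,0]>-50)
    t=(q[:,2]>228)&(q[:,2]<280)&(abs(q[:,1])<14)&(q[:,0]<5)&(q[:,0]>-40)
    r=(q[:,2]>55)&(q[:,2]<120)&(abs(q[:,1])<9)&(q[:,0]<-16)&(q[:,0]>-30)
    print(n,"knob",k.sum(),q[k].mean(0).round(1) if k.any() else '',"upright",t.sum(),"ram pad",r.sum(),np.percentile(q[r,2],[2,50,98]).round(1) if r.any() else '')
o=np.zeros((600,500,3),np.uint8);o[:300]=cv2.resize(c[0][110:260,150:400],(500,300),interpolation=3);o[300:,:482]=cv2.resize(c[1][175:340,165:430],(482,300),interpolation=3);save("c3.png",o)
E
```

```text
[-128.  -115.1  102.9] r 158.3 lever 0.936 F [-6.3  0.2 17.9] w 0.239 t 17.7
top knob 62 [-32.  139.9  83.3] upright 0 ram pad 3 [58.6 73.3 78.1]
scene knob 65 [-21.5 137.8  79. ] upright 0 ram pad 0
```

View pics/c3.png

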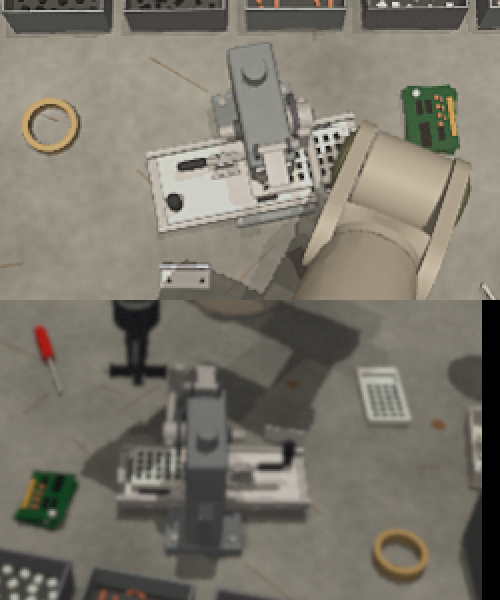

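{"op": "step_arm", "data": {"plan": "0 0 0.1 0 0;0 0 0.1 0 0;0 0 0.1 0 0;0 0 0.1 0 0;0 0 0.1 0 0"}}

```text
time_s: 18.3
eef_pos: [496.8, -91.9, 102.2]
ee_rot: [0.001, 0.638, 0.77, 0.0]
force: [-5.9, 0.4, 19.5]
grip_width: 0.239
```

```bash
python3 arc.py | head -1; python3 -c "
from h import *
workorder.finish_job()"
```

```text
[-127.9 -115.1  102.2] r 158.2 lever 0.941 F [-5.9  0.4 19.5] w 0.239 t 18.3
the job is handed in; nothing more can be done
```

The job is handed in at about 18 s, with the lever held down in the gripper's grasp. The lens itself is hidden under the ram, so I judged it home from the lever's angle and the force, not by seeing it.

**What was done, in order**
1. I pushed the slide in by its knob until it met its stop: 18 N of resistance with no motion, and the knob at press y ≈ 140 mm.
2. I flipped the safety catch right over towards the operator.
3. I gripped the lever's sleeve and pulled it along its arc into the stop.

**Last checks**
- **Lever:** about 0.94 rad by my estimate, which is past the 0.91 where the lens should be home. The upward force on the tool is 19.5 N, about 10 N above the normal pull, and the grip is closed on the sleeve.
- **Slide and catch:** depth data from two cameras still puts the knob at home and shows the tab no longer upright.
- **Everything else:** the loose items still in view looked undisturbed; the spare lens was hidden by the arm in the last picture.

**What went wrong on the way**
- **Fingertip height:** the real fingertips sit about 28 mm above the reported TCP. Because of this, the first catch push passed over the tab. The first grasp closed on top of the sleeve and pressed it with about 6 N. Both were redone lower.
- **Wrong direction:** one move of 6 mm went sideways instead of forward while the sleeve was gripped. It put a brief force of about 45 N on the wrist, below the 120 N limit, and I reversed it at once. If that also counts as the gripper pressing on something, it is over the 40 N limit.

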